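# Clamp a cleat to a panel for gluing

## Task

Lay the dark wood cleat on the ledge of the glue-up jig, flush against the white panel and with its ends level with the panel's ends. Then take every spring clamp off the rail and clip it from above over the panel and cleat together, pushed well down and let go, with the clamps spread out so that at least one sits well towards each end. Leave the other things on the bench alone.

Things in the scene. Friction and masses are not known exactly. Their poses are not given: they have to be found in the camera images.
- jig: Plywood glue-up jig fixed to the bench, holding a white panel upright. Origin at bench height under the middle of the panel's front face; z up, y along the panel, +x from ledge side to panel side (small yaw). Panel 240 mm long (y +-120), 10 thick (x 0 to 10), top edge at z = 80. Clear ledge in front of it: 240 long, x -80 to 0, top at z = 60. Behind the panel at most 50 high, to x = 60.
- cleat: Loose dark wood cleat, a straight square bar 240 x 20 x 20 mm, about 70 g, long along its own x; origin on the middle of one long face (the underside at the start). Starts on the bench between jig and clamp rail. On the ledge against the panel, its top is level with the panel's top edge and the two together are 30 mm thick.
- cleat_mid (a point): The middle of the cleat's volume.
- rack: Clamp rail fixed to the bench: wooden rail 24 mm thick (x +-12), 240 mm long (its y), top at z = 80, underside at 45, on a green foot 90 mm deep, 15 high. Origin at bench height under the middle of the rail. The clamps start clipped on it from above. It stands on one side of the bench, the jig on the other; which is which varies.
- clip1: Spring clamp (like a big clothes peg), handles up, jaws down, orange tips, 100 g, 26 mm wide along its y; may be absent. Origin on the pivot pin, z up; opens and closes along its x. Handles 15 to 48 mm above the origin, jaws to 38 mm below. The block between the jaws, underside 22 mm below the origin, rests on top of what the clamp straddles. Stays put once clipped on, jaws pressing about 9 N.
- clip1_a (a joint): Swing of one arm of clip1, rad (the other follows equally): 0 clamped on nothing (jaws 18 mm apart), 0.10 on the rail (handle tops 68 mm apart), 0.20 on panel and cleat (60 mm), 0.45 fully squeezed to its stop: handle faces then parallel, 36 mm apart, jaws 44 mm apart. Pinch the handles along x about 33 mm above the origin; full squeeze takes about 16 N a side, so grip with 30 to 45 N. Let go in one place it rides up 5 to 10 mm: follow down.
- clip2: Another spring clamp just like clip1; may be absent.
- clip2_a (a joint): Swing of one arm of clip2, rad, as for clip1.
- clip3: Another spring clamp just like clip1; may be absent.
- clip3_a (a joint): Swing of one arm of clip3, rad, as for clip1.
- clip4: Another spring clamp just like clip1; may be absent.
- clip4_a (a joint): Swing of one arm of clip4, rad, as for clip1.
- glue: yellow glue bottle, 54 mm across, 150 mm tall, bystander; origin: centre of its underside
- jar: glass jar, 60 mm across, 70 mm tall, bystander; origin: centre of its underside
- tape: yellow tape measure standing on edge, 65 x 35 x 60 mm, bystander; origin: centre of its underside
- offcut: pale wood offcut, 90 x 45 x 30 mm high, bystander; origin: centre of its underside
- driver: screwdriver with red handle lying down, about 200 mm long, bystander
- square: try square lying flat: dark wood stock 110 mm long along its y, steel blade 150 mm along its +x, 16 mm high, bystander; origin: under the middle of the stock
- pencil: red carpenter's pencil lying, 180 mm long along its x, 8 mm thick, bystander
Things that resemble listed ones, but are neither listed nor needed, are in the scene too. Leave any red look-alike of the clip3 alone.

How it is judged:
By the outcome, as a careful person would: the job done as asked, in the order asked, and still so for the second after the job is handed in, with the robot touching nothing.
Of clip1, clip2, clip3, clip4 only 2 to 4 are there at a start; the rules pass over those that are not, and their reading is None.
At some moment in a run one of cleat may be knocked a few centimetres aside while the robot is not near it.
It also fails if it takes over 210 s, if anything falls off the work surface, if the arm or the gripper's body presses on something with over 40 N, if the wrist force passes 120 N, or if a joint passes its speed limit or range.

## Robot

A 6-joint arm with a two-finger parallel gripper is mounted at the origin on the work surface. World frame = base frame: x ahead of the robot, y to its left, z up, the work surface at z = 0. Lengths are in m, angles in degrees, forces in N, time in s.
With the tool pointing down it reaches from about 0.325 to 0.9 m from the base axis. Payload 6.1 kg.
Tool frame: the origin (TCP) lies midway between the tips of the shut fingers; the grasp point (between the pads) lies 19 mm behind it; z points along the fingers, x is the direction in which the jaws open and shut, and the axes are right-handed (so a half turn about z gives the same grasp; the last joint's range is limited). The gripper opens to 85 mm and grips with 20 to 120 N. Pads are 22 mm wide; open, the fingers measure 114 mm over their backs; the gripper's body (76 mm by 85 mm) begins 54 mm behind the grasp point. The pads swing forward as they close: fully open they stand 13 mm farther back than shut.
Start: joints at [62.561, 12.628, 87.462, -0, 79.91, -7.225], TCP at [0.216, 0.586, 0.231] pointing down, gripper open.
Joint ranges: [-170.65, 170.65], [-52.31, 119.04], [5.05, 147.46], [-71.25, 251.25], [11.57, 151.72], [-153.62, 153.62]. Speed limits (degrees/s): [147.25, 147.25, 172.46, 180, 180, 180].

## Interface

Orientations are given as [roll, pitch, yaw] about the fixed x, y, z axes, in that order (R = Rz(yaw) Ry(pitch) Rx(roll)).
In Python, from workcell import * gives the robot as it stands.
- The arm moves only by the shell command python3 -m handwheel 'ROWS' [FORCE]. ROWS is JSON, a list of rows, each an object with "gripper": the finger opening in m, from 0 to 0.0854; "linear": the shift along the tool's x, y, z in m, a list of three; "twist": the turn about the tool's z in degrees. In form: [{"gripper": gripper, "linear": [tx, ty, tz], "twist": twist}, ...]. A call has 1 to 10 rows; each row is the pose to reach, as a shift and turn from the pose commanded when the call began, along the tool's axes at that moment; what a row does not reach only later rows make up. A row lasts 1/12 s, in which the tool goes at most 41.7 mm and 7.16 degrees, less where a joint would pass 70% of its speed; a pose out of reach is approached as far as the arm can. A call with a gripper value outside its range is refused whole. The fingers move at their own pace and stop on an object; FORCE is the grip in N (left out, the last holds). Time passes only in rows, so rows that repeat a pose let the fingers close. It gives the time, the measured TCP pose, the force and the opening at its end, in the units of the state.
- state(): the state, without advancing time (a new reading comes with each control period).
- snapshot(name): name is "scene" or "top" or "wrist"; returns a dict with "frame" (384x512x3 uint8, blue, green, red), "intrinsics" (3x3 intrinsics, pixels), "extrinsics" (4x4, takes a point from world to camera coordinates). Camera axes: x right, y down, z forward; pixel columns grow to the right and rows downward; lengths in m; the calibration is good to about 2 mm. A picture is of the moment at which its call begins. There is no depth.
- sign_off(): hands the job in, once; it reports no verdict.
The state is a dict: "t": time; "joint_pos": joint angles; "joint_vel": joint speeds; "joint_torque": joint torques, N m; "position": TCP position; "eef_rot": TCP orientation; "force": force on the tool from outside, world axes, zero at the start; "moment": the same for the moment, N m; "finger_gap": finger opening in m.
Only numpy, scipy, OpenCV 4.12 (cv2) and the standard library are available. Lean on these libraries where they do the work, as an engineer would, in place of code of your own. Each camera call takes 0.05 s, during which the arm holds its last target. There are 200 camera calls.

## Working session

There is one attempt and no reset: what is moved stays moved. The work goes in short steps, Python scripts to look and compute and a shell command to move; the robot and the scene stay as the last step left them, time stands still between calls to the robot, and variables do not carry over. Pictures are saved under pics/ and viewed, about 12 in all and at most 16, crops included, and the job is handed in when it is done.

```bash
mkdir -p pics; cat > h.py <<'E'
from workcell import *
import numpy as np, cv2
def ray(s,u,v):
    K=s["intrinsics"];E=s["extrinsics"];R=E[:3,:3];t=E[:3,3]
    return -R.T@t, R.T@np.linalg.inv(K)@np.array([u,v,1.])
def pt(s,u,v,z):
    c,d=ray(s,u,v); return (c+d*(z-c[2])/d[2])
def px(s,p):
    q=s["extrinsics"][:3,:3]@np.array(p)+s["extrinsics"][:3,3]; q=s["intrinsics"]@q; return q[:2]/q[2]
def save(n,f,box=None,k=1):
    if box: f=f[box[1]:box[3],box[0]:box[2]]
    cv2.imwrite("pics/"+n+".png",cv2.resize(f,None,fx=k,fy=k,interpolation=cv2.INTER_CUBIC))
E
python3 - <<'E'
from h import *
import pickle
for n in("scene","top"):
    s=snapshot(n); s={k:np.array(v) for k,v in s.items()}; pickle.dump(s,open(n+"0.pkl","wb")); save(n+"0",s["frame"],None,1.5)
    print(n,ray(s,256,192)[0])
print(state())
E
```

```text
scene [1.38867141 0.33460681 0.74491639]
top [0.41250626 0.02198475 1.31996275]
{'t': 0.1, 'joint_pos': array([ 6.25603985e+01,  1.26720760e+01,  8.75165947e+01,  7.63017578e-04,
        7.99110148e+01, -7.22465657e+00]), 'joint_vel': array([ 0.00807793, -0.05260216, -0.19315897,  0.09867939,  0.02759597,
       -0.04314104]), 'joint_torque': array([ 2.13422900e-03, -4.98243713e+01, -3.90548587e+01, -1.66008640e-04,
        5.66457224e-03,  1.72004269e-05]), 'position': array([0.21571551, 0.58603183, 0.23031817]), 'eef_rot': array([-1.79986718e+02,  9.87996469e-02,  6.97849322e+01]), 'force': array([-0.42646389,  0.00133399, -0.32178957]), 'moment': array([ 0.01424211,  0.08069086, -0.00342153]), 'finger_gap': 0.0853794582355328}
```

View pics/scene0.png

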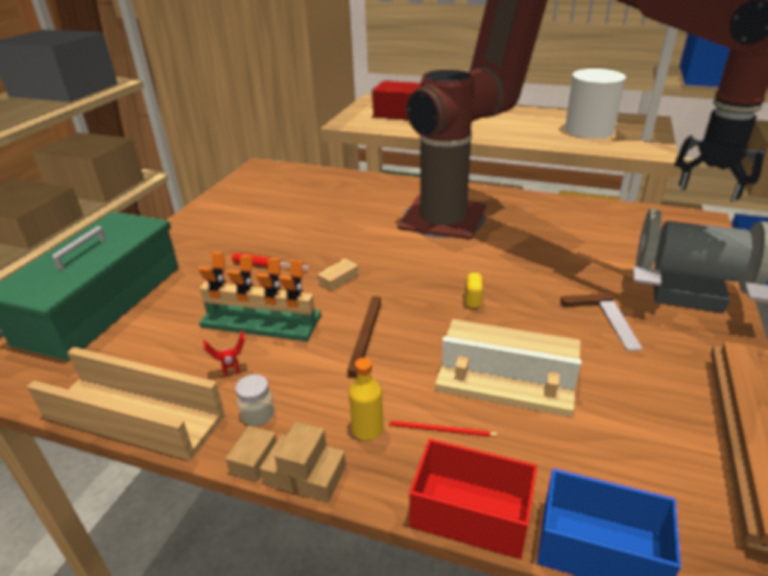

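View pics/top0.png

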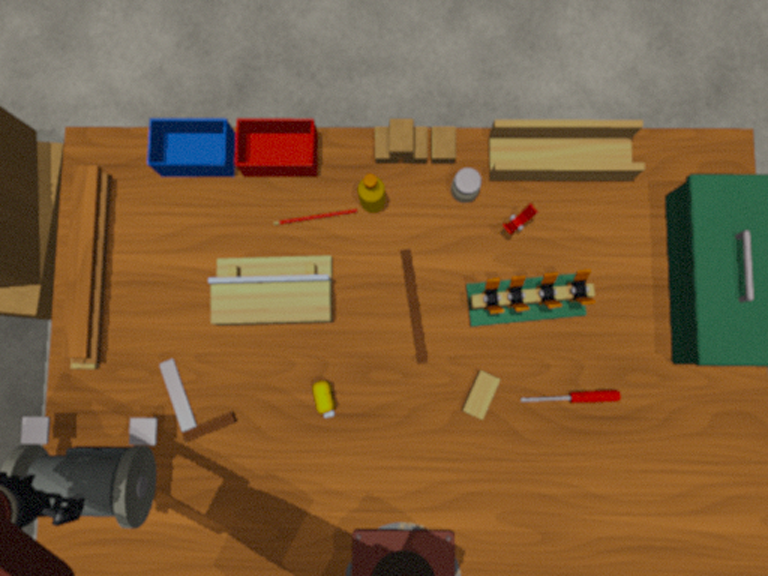

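The scene shows four orange-tipped clamps on the rail (top picture ≈ (490..582, 295)), a red look-alike at (520,220), the cleat bar at (415,305), and the jig with its white panel at (270,280), ledge towards the robot. Possible confusions: the cleat (415,305) versus the square's dark stock (209,426); the clips versus the red clamp (520,220). The cleat is the long plain bar between jig and rail. I'll check that in a close crop.

```bash
python3 - <<'E'
from h import *
import pickle
s=pickle.load(open("top0.pkl","rb"));f=s["frame"]
a=cv2.resize(f[160:250,135:290],None,fx=5,fy=5,interpolation=cv2.INTER_CUBIC)
b=cv2.resize(f[170:220,305:400],None,fx=5,fy=5,interpolation=cv2.INTER_CUBIC)
# cut to 775x450
cv2.imwrite("pics/c1.png",a)
cv2.imwrite("pics/c2.png",b)
E
```

```text
(no output)
```

View pics/c1.png

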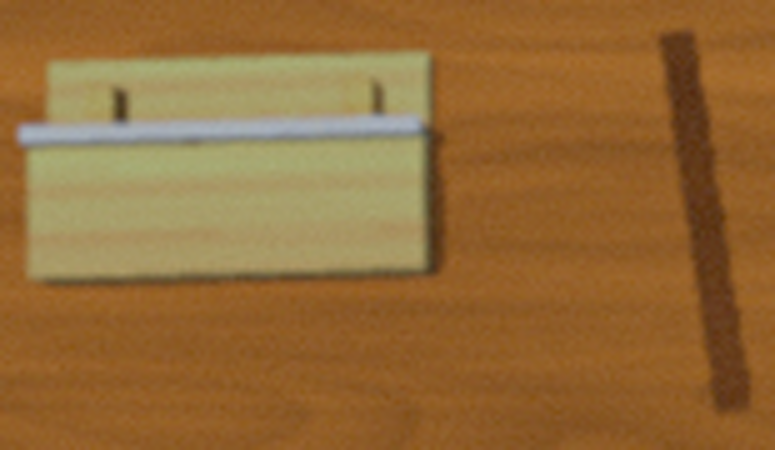

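View pics/c2.png

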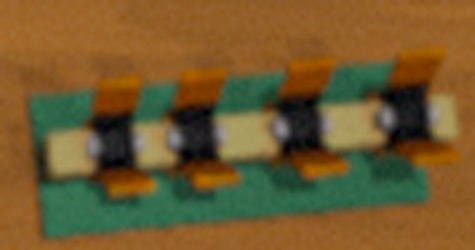

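The crop shows the cleat as a plain square bar, ends at (677,33) and (733,410). The panel top runs from (20,135) to (424,124), and there are four clips with black bodies at (113,143), (195,136), (300,128), (408,113).

```bash
python3 - <<'E'
from h import *
import pickle
s=pickle.load(open("top0.pkl","rb"))
A=lambda c,r,z:pt(s,135+(c+.5)/5-.5,160+(r+.5)/5-.5,z)
B=lambda c,r,z:pt(s,305+(c+.5)/5-.5,170+(r+.5)/5-.5,z)
def line(n,p,q):
    d=q-p;print(n,"mid",((p+q)/2).round(4),"len",np.linalg.norm(d).round(4),"dir",np.degrees(np.arctan2(d[1],d[0])).round(2))
line("panel front top",A(425,132,.08),A(20,144,.08))
line("panel back top",A(425,116,.08),A(18,125,.08))
line("ledge front",A(430,270,.06),A(28,280,.06))
line("cleat",A(733,410,.02),A(677,33,.02))
line("rail",B(456,117,.08),B(50,155,.08))
for x,(u,l) in zip("abcd",[((118,90),(130,188)),((201,83),(214,180)),((310,72),(324,168)),((418,62),(433,157))]):
    line(x,B(*l,.148),B(*u,.148))
E
```

```text
panel front top mid [0.5966 0.2709 0.08  ] len 0.2429 dir 92.13
panel back top mid [0.6071 0.2718 0.08  ] len 0.2443 dir 91.69
ledge front mid [0.5161 0.2684 0.06  ] len 0.2431 dir 91.91
cleat mid [ 0.5565 -0.0196  0.02  ] len 0.2382 dir 8.64
rail mid [ 0.5717 -0.2532  0.08  ] len 0.2411 dir 95.84
a mid [ 0.5608 -0.1662  0.148 ] len 0.0556 dir 6.33
b mid [ 0.5654 -0.2128  0.148 ] len 0.0551 dir 6.72
c mid [ 0.5723 -0.274   0.148 ] len 0.0546 dir 7.03
d mid [ 0.5787 -0.3346  0.148 ] len 0.0541 dir 7.36
```

```bash
cat >> h.py <<'E'
def go(x,y,z,yaw=None,base=None):
    st=state() if base is None else base
    p=np.array(st["position"]); w=np.radians(st["eef_rot"][2])
    d=np.array([x,y,z])-p
    tx=d[0]*np.cos(w)+d[1]*np.sin(w); ty=d[0]*np.sin(w)-d[1]*np.cos(w)
    tw=0 if yaw is None else -((yaw-st["eef_rot"][2]+180)%360-180)
    print("linear",[round(float(tx),4),round(float(ty),4),round(float(-d[2]),4)],"twist",round(float(tw),2))
E
python3 -c "
from h import *
go(.5565,-.0196,.2,98.64)"
```

```text
linear [-0.4506, 0.5291, 0.0303] twist -28.86
```

```bash
python3 -m handwheel '[{"gripper":0.06,"linear":[-0.4506,0.5291,0.0],"twist":-28.86},{"gripper":0.06,"linear":[-0.4506,0.5291,0.0],"twist":-28.86},{"gripper":0.06,"linear":[-0.4506,0.5291,0.0],"twist":-28.86},{"gripper":0.06,"linear":[-0.4506,0.5291,0.0],"twist":-28.86},{"gripper":0.06,"linear":[-0.4506,0.5291,0.0],"twist":-28.86},{"gripper":0.06,"linear":[-0.4506,0.5291,0.0],"twist":-28.86},{"gripper":0.06,"linear":[-0.4506,0.5291,0.0],"twist":-28.86},{"gripper":0.06,"linear":[-0.4506,0.5291,0.0],"twist":-28.86},{"gripper":0.06,"linear":[-0.4506,0.5291,0.0],"twist":-28.86},{"gripper":0.06,"linear":[-0.4506,0.5291,0.0],"twist":-28.86}]' 40
python3 -c "
from h import *
go(.5565,-.0196,.2,98.64)"
```

```text
t: 0.93
position: [0.4176, 0.2269, 0.2311]
eef_rot: [-180.0, -0.0, 98.7]
force: [0.6, -0.1, -0.1]
finger_gap: 0.0602
linear [-0.2646, 0.1002, 0.0311] twist 0.02
```

```bash
python3 -m handwheel '[{"gripper":0.06,"linear":[-0.2646,0.1002,0.031],"twist":0},{"gripper":0.06,"linear":[-0.2646,0.1002,0.031],"twist":0},{"gripper":0.06,"linear":[-0.2646,0.1002,0.031],"twist":0},{"gripper":0.06,"linear":[-0.2646,0.1002,0.031],"twist":0},{"gripper":0.06,"linear":[-0.2646,0.1002,0.031],"twist":0},{"gripper":0.06,"linear":[-0.2646,0.1002,0.031],"twist":0},{"gripper":0.06,"linear":[-0.2646,0.1002,0.031],"twist":0},{"gripper":0.06,"linear":[-0.2646,0.1002,0.031],"twist":0},{"gripper":0.06,"linear":[-0.2646,0.1002,0.031],"twist":0},{"gripper":0.06,"linear":[-0.2646,0.1002,0.031],"twist":0}]'
python3 - <<'E'
from h import *
s=snapshot("wrist"); save("w1",s["frame"],None,1.5)
st=state(); print(st["position"],st["eef_rot"])
for x in(-.12,.12):
    for y in(-.01,.01):
        c,sn=np.cos(np.radians(8.64)),np.sin(np.radians(8.64))
        print(x,y,px(s,[.5565+c*x-sn*y,-.0196+sn*x+c*y,.02])*1.5)
E
```

```text
t: 1.77
position: [0.5556, -0.0176, 0.1997]
eef_rot: [-179.9, -0.1, 98.6]
force: [-0.1, 0.9, -0.2]
finger_gap: 0.0601
[ 0.55566088 -0.01696029  0.20001901] [-1.79952574e+02 -3.94206175e-02  9.86710494e+01]
-0.12 -0.01 [359.68448192  73.37203503]
-0.12 0.01 [389.7809115   73.33222216]
0.12 -0.01 [363.74543961 387.56581977]
0.12 0.01 [387.62382155 387.54412011]
```

View pics/w1.png

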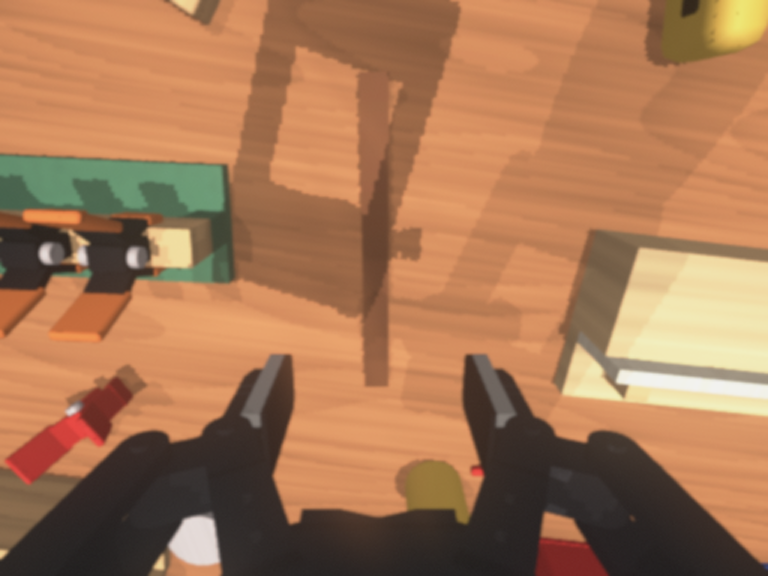

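The cleat's ends appear at (372,72) and (376,386), within about 1 mm of the prediction, so I'll descend and grip.

```bash
python3 -c "
from h import *
go(.5565,-.0196,.006,98.64)"
```

```text
linear [-0.0027, 0.0004, 0.194] twist 0.03
```

```bash
python3 -m handwheel '[{"gripper":0.06,"linear":[0,0,0.04],"twist":0},{"gripper":0.06,"linear":[0,0,0.08],"twist":0},{"gripper":0.05,"linear":[0,0,0.12],"twist":0},{"gripper":0.05,"linear":[0,0,0.15],"twist":0},{"gripper":0.05,"linear":[0,0,0.175],"twist":0},{"gripper":0.05,"linear":[0,0,0.19],"twist":0},{"gripper":0.05,"linear":[0,0,0.194],"twist":0},{"gripper":0.05,"linear":[0,0,0.194],"twist":0},{"gripper":0.01,"linear":[0,0,0.194],"twist":0},{"gripper":0.01,"linear":[0,0,0.194],"twist":0}]' 50
python3 -m handwheel '[{"gripper":0.01,"linear":[0,0,0],"twist":0},{"gripper":0.01,"linear":[0,0,0],"twist":0},{"gripper":0.01,"linear":[0,0,0],"twist":0},{"gripper":0.01,"linear":[0,0,0],"twist":0},{"gripper":0.01,"linear":[0,0,0],"twist":0},{"gripper":0.01,"linear":[0,0,0],"twist":0}]'
python3 -c "
from h import *
print(state()['position'],state()['eef_rot'])
go(.555,.2693,.16,1.9)"
```

```text
t: 2.65
position: [0.5577, -0.0174, 0.0083]
eef_rot: [179.8, 0.1, 98.7]
force: [0.3, 0.3, -0.1]
finger_gap: 0.0267
t: 3.15
position: [0.558, -0.0178, 0.0085]
eef_rot: [179.8, 0.0, 98.6]
force: [-0.1, 1.7, 6.9]
finger_gap: 0.0184
[ 0.55798894 -0.01779357  0.00853357] [1.79794584e+02 4.35905684e-02 9.86384557e+01]
linear [0.2843, 0.0402, -0.1515] twist 96.74
```

```bash
python3 -m handwheel '[{"gripper":0.01,"linear":[0,0,-0.04],"twist":0},{"gripper":0.01,"linear":[0,0,-0.08],"twist":0},{"gripper":0.01,"linear":[0,0,-0.12],"twist":0},{"gripper":0.01,"linear":[0,0,-0.16],"twist":0},{"gripper":0.01,"linear":[0,0,-0.195],"twist":0},{"gripper":0.01,"linear":[0.04,0.005,-0.195],"twist":7},{"gripper":0.01,"linear":[0.08,0.01,-0.195],"twist":14},{"gripper":0.01,"linear":[0.12,0.015,-0.195],"twist":21},{"gripper":0.01,"linear":[0.16,0.02,-0.195],"twist":28},{"gripper":0.01,"linear":[0.20,0.03,-0.195],"twist":35}]'
python3 -c "
from h import *
go(.557,.2697,.20,1.9)"
```

```text
t: 3.98
position: [0.5545, 0.175, 0.2022]
eef_rot: [180.0, -0.0, 65.3]
force: [1.5, -0.9, -1.1]
finger_gap: 0.0182
linear [0.0871, -0.0373, 0.0022] twist 63.42
```

```bash
python3 -m handwheel '[{"gripper":0.01,"linear":[0.03,-0.01,0],"twist":7},{"gripper":0.01,"linear":[0.06,-0.02,0],"twist":14},{"gripper":0.01,"linear":[0.083,-0.035,0],"twist":21},{"gripper":0.01,"linear":[0.083,-0.035,0],"twist":28},{"gripper":0.01,"linear":[0.083,-0.035,0],"twist":35},{"gripper":0.01,"linear":[0.083,-0.035,0],"twist":42},{"gripper":0.01,"linear":[0.083,-0.035,0],"twist":49},{"gripper":0.01,"linear":[0.083,-0.035,0],"twist":56},{"gripper":0.01,"linear":[0.083,-0.035,0],"twist":61.7},{"gripper":0.01,"linear":[0.083,-0.035,0],"twist":61.7}]'
python3 -m handwheel '[{"gripper":0.01,"linear":[0,0,0],"twist":0},{"gripper":0.01,"linear":[0,0,0],"twist":0},{"gripper":0.01,"linear":[0,0,0],"twist":0}]'
python3 - <<'E'
from h import *
s=snapshot("wrist"); save("w2",s["frame"],None,1.5)
st=state(); print(st["position"],st["eef_rot"])
w=np.radians(1.9);c,sn=np.cos(w),np.sin(w)
for n,x,y,z in [("panel top front +",0,.12,.08),("-",0,-.12,.08),("ledge front +",-.08,.12,.06),("-",-.08,-.12,.06)]:
    print(n,(px(s,[.597+c*x-sn*y,.271+sn*x+c*y,z])*1.5).round(1))
go(.557,.2697,.0685,1.9)
E
```

```text
t: 4.82
position: [0.5574, 0.2635, 0.2018]
eef_rot: [-180.0, -0.0, 3.8]
force: [0.1, -0.3, -1.0]
finger_gap: 0.0184
t: 5.07
position: [0.5574, 0.2635, 0.2015]
eef_rot: [-180.0, -0.0, 4.1]
force: [0.0, -0.5, -1.0]
finger_gap: 0.0181
[0.55741105 0.26350741 0.20146843] [-1.79998551e+02 -6.81141195e-03  4.06514955e+00]
panel top front + [462.9  46. ]
- [429.2 423.9]
ledge front + [317.9  46.4]
- [319.7 403.7]
linear [0.0, -0.0062, 0.133] twist 2.17
```

View pics/w2.png

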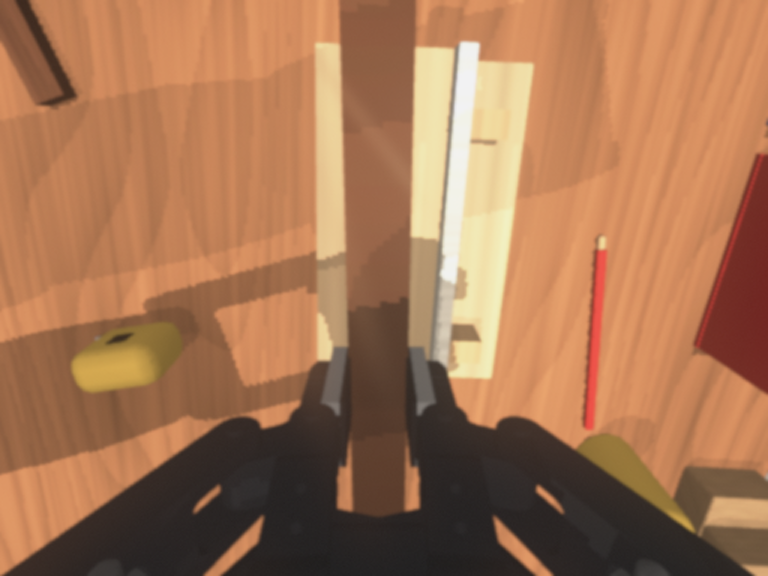

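Cleat held above the ledge; the panel's far corner is at (459,42) and the ledge corner at (316,43), within 2 mm of the estimate. Now I'll lower it with a gap to the panel.

```bash
python3 -m handwheel '[{"gripper":0.01,"linear":[0,-0.007,0.03],"twist":2.15},{"gripper":0.01,"linear":[-0.001,-0.007,0.06],"twist":2.15},{"gripper":0.01,"linear":[-0.001,-0.007,0.09],"twist":2.15},{"gripper":0.01,"linear":[-0.001,-0.007,0.11],"twist":2.15},{"gripper":0.01,"linear":[-0.001,-0.007,0.12],"twist":2.15},{"gripper":0.01,"linear":[-0.001,-0.007,0.127],"twist":2.15},{"gripper":0.01,"linear":[-0.001,-0.007,0.130],"twist":2.15},{"gripper":0.01,"linear":[-0.001,-0.007,0.132],"twist":2.15},{"gripper":0.01,"linear":[-0.001,-0.007,0.132],"twist":2.15},{"gripper":0.01,"linear":[-0.001,-0.007,0.132],"twist":2.15}]'
python3 - <<'E'
from h import *
s=snapshot("top");f=s["frame"]; save("t2",f,(130,160,230,225),8)
s=snapshot("scene");f=s["frame"]; save("s2",f,(280,190,400,280),6)
print(state()["position"],state()["eef_rot"])
E
```

```text
t: 5.95
position: [0.557, 0.2708, 0.0708]
eef_rot: [-180.0, -0.1, 1.8]
force: [-0.7, 0.2, -0.6]
finger_gap: 0.0187
[0.55682032 0.27073421 0.07070523] [-1.79963731e+02 -1.20075460e-01  1.83024137e+00]
```

View pics/t2.png

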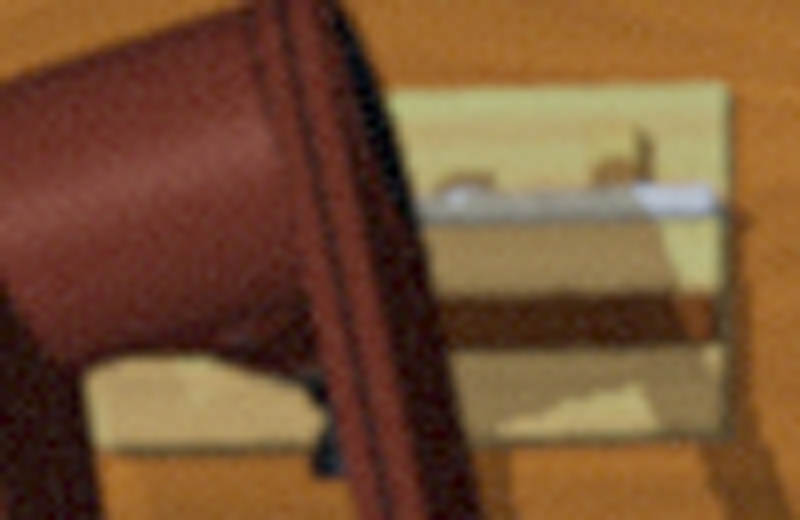

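Panel's right end is at column ≈715 and the cleat's at ≈717 (718 expected), so the ends are level to under 1 mm. Now lower 2 mm, release, rise, turn the jaws across and push.

```bash
python3 -m handwheel '[{"gripper":0.01,"linear":[0,0,0.0015],"twist":0},{"gripper":0.01,"linear":[0,0,0.003],"twist":0},{"gripper":0.01,"linear":[0,0,0.003],"twist":0},{"gripper":0.036,"linear":[0,0,0.003],"twist":0},{"gripper":0.036,"linear":[0,0,0.003],"twist":0},{"gripper":0.036,"linear":[0,0,0.003],"twist":0},{"gripper":0.036,"linear":[0,0,0.003],"twist":0},{"gripper":0.036,"linear":[0,0,-0.03],"twist":0},{"gripper":0.036,"linear":[0,0,-0.06],"twist":0},{"gripper":0.036,"linear":[0,0,-0.09],"twist":0}]'
python3 -c "
from h import *
go(.515,.2685,.16,91.9)"
```

```text
t: 6.88
position: [0.5553, 0.2702, 0.1596]
eef_rot: [180.0, 0.1, 1.8]
force: [0.7, 0.1, 0.5]
finger_gap: 0.0358
linear [-0.0403, 0.0004, -0.0004] twist -90.07
```

```bash
python3 -m handwheel '[{"gripper":0.06,"linear":[-0.02,0,0],"twist":-7},{"gripper":0.06,"linear":[-0.04,0,0],"twist":-14},{"gripper":0.06,"linear":[-0.04,0,0],"twist":-21},{"gripper":0.06,"linear":[-0.04,0,0],"twist":-28},{"gripper":0.06,"linear":[-0.04,0,0],"twist":-35},{"gripper":0.06,"linear":[-0.04,0,0],"twist":-42},{"gripper":0.06,"linear":[-0.04,0,0],"twist":-49},{"gripper":0.06,"linear":[-0.04,0,0],"twist":-56},{"gripper":0.06,"linear":[-0.04,0,0],"twist":-63},{"gripper":0.06,"linear":[-0.04,0,0],"twist":-70}]'
python3 -m handwheel '[{"gripper":0.06,"linear":[0,0,0],"twist":-7},{"gripper":0.06,"linear":[0,0,0],"twist":-14},{"gripper":0.06,"linear":[0,0,0],"twist":-20.1},{"gripper":0.06,"linear":[0,0,0],"twist":-20.1},{"gripper":0.06,"linear":[0,0,0],"twist":-20.1}]'
python3 - <<'E'
from h import *
go(.515,.2685,.064,91.9); print(state()['position'])
s=snapshot("scene");save("s3",s["frame"],(270,190,400,285),6)
E
```

```text
t: 7.72
position: [0.5158, 0.2691, 0.1591]
eef_rot: [-180.0, 0.0, 72.2]
force: [-0.3, -0.7, -1.2]
finger_gap: 0.0601
t: 8.13
position: [0.5158, 0.2691, 0.1591]
eef_rot: [-180.0, 0.0, 91.7]
force: [-1.1, 0.8, 0.5]
finger_gap: 0.0599
linear [-0.0006, -0.0009, 0.0951] twist -0.16
[0.51584528 0.26914921 0.15913693]
```

View pics/s3.png

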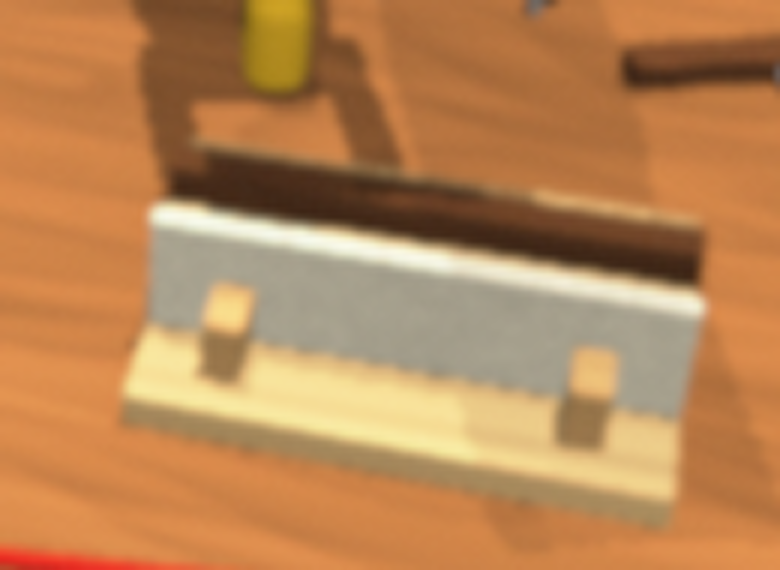

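The cleat lies on the ledge, parallel to the panel with its ends level (left ≈(175,185), right ≈(700,245)). Pushing now.

```bash
python3 -m handwheel '[{"gripper":0.06,"linear":[0,0,0.04],"twist":0},{"gripper":0.06,"linear":[0,0,0.08],"twist":0},{"gripper":0.06,"linear":[0,0,0.096],"twist":0},{"gripper":0.06,"linear":[0,0.01,0.096],"twist":0},{"gripper":0.06,"linear":[0,0.018,0.096],"twist":0},{"gripper":0.06,"linear":[0,0.024,0.096],"twist":0},{"gripper":0.06,"linear":[0,0.030,0.096],"twist":0},{"gripper":0.06,"linear":[0,0.036,0.096],"twist":0},{"gripper":0.06,"linear":[0,0.042,0.096],"twist":0},{"gripper":0.06,"linear":[0,0.045,0.096],"twist":0}]'
python3 -m handwheel '[{"gripper":0.06,"linear":[0,0.001,0],"twist":0},{"gripper":0.06,"linear":[0,0.002,0],"twist":0},{"gripper":0.06,"linear":[0,0.003,0],"twist":0}]'
python3 -m handwheel '[{"gripper":0.06,"linear":[0,0.001,0],"twist":0},{"gripper":0.06,"linear":[0,0.002,0],"twist":0},{"gripper":0.06,"linear":[0,0.002,0],"twist":0}]'
```

```text
t: 9.02
position: [0.5626, 0.2709, 0.0645]
eef_rot: [179.9, -0.0, 91.9]
force: [-0.8, -0.6, 1.3]
finger_gap: 0.06
t: 9.27
position: [0.5637, 0.2708, 0.0633]
eef_rot: [-180.0, 0.0, 91.9]
force: [-1.0, 0.2, 0.6]
finger_gap: 0.0599
t: 9.52
position: [0.5653, 0.2709, 0.0632]
eef_rot: [-179.9, 0.0, 91.9]
force: [-2.8, -0.4, 2.3]
finger_gap: 0.06
```

```bash
for i in 1 2; do python3 -m handwheel '[{"gripper":0.06,"linear":[0,0.001,0],"twist":0},{"gripper":0.06,"linear":[0,0.0015,0],"twist":0},{"gripper":0.06,"linear":[0,0.0015,0],"twist":0}]' | grep -E "pos|force"; done
python3 -c "
from h import *
s=snapshot('scene');save('s4',s['frame'],(270,190,400,285),6)"
```

```text
position: [0.5653, 0.2709, 0.0631]
force: [-8.1, -0.9, 7.2]
position: [0.5653, 0.2709, 0.063]
force: [-14.6, -2.5, 10.3]
```

View pics/s4.png

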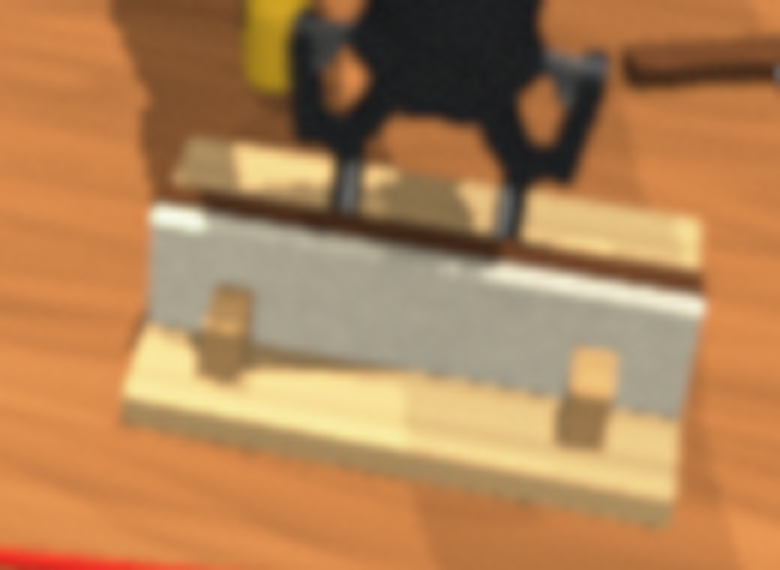

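Scene shows the cleat tight along the panel, ends at (195,200) and (700,280) matching the panel; the push stalled at 15 N. Back off, rise and go to the first clip.

```bash
python3 -m handwheel '[{"gripper":0.06,"linear":[0,-0.01,0],"twist":0},{"gripper":0.06,"linear":[0,-0.025,0],"twist":0},{"gripper":0.06,"linear":[0,-0.025,-0.04],"twist":0},{"gripper":0.06,"linear":[0,-0.025,-0.08],"twist":0},{"gripper":0.06,"linear":[0,-0.025,-0.12],"twist":0},{"gripper":0.06,"linear":[0,-0.025,-0.16],"twist":0},{"gripper":0.0854,"linear":[0,-0.025,-0.19],"twist":0},{"gripper":0.0854,"linear":[-0.03,-0.025,-0.19],"twist":7},{"gripper":0.0854,"linear":[-0.06,-0.025,-0.19],"twist":14},{"gripper":0.0854,"linear":[-0.10,-0.025,-0.19],"twist":21}]'
python3 -c "
from h import *
go(.5628,-.1662,.23,5.8)"
```

```text
t: 10.9
position: [0.5478, 0.1708, 0.2547]
eef_rot: [179.8, -0.1, 70.7]
force: [0.6, -1.2, -0.6]
finger_gap: 0.0854
linear [-0.3132, 0.1252, 0.0247] twist 64.95
```

```bash
python3 -m handwheel '[{"gripper":0.0854,"linear":[-0.03,0.012,0],"twist":7},{"gripper":0.0854,"linear":[-0.06,0.024,0],"twist":14},{"gripper":0.0854,"linear":[-0.09,0.036,0],"twist":21},{"gripper":0.0854,"linear":[-0.12,0.048,0],"twist":28},{"gripper":0.0854,"linear":[-0.15,0.06,0],"twist":35},{"gripper":0.0854,"linear":[-0.18,0.072,0],"twist":42},{"gripper":0.0854,"linear":[-0.21,0.085,0],"twist":49},{"gripper":0.0854,"linear":[-0.24,0.1,0],"twist":56},{"gripper":0.0854,"linear":[-0.28,0.11,0.01],"twist":63},{"gripper":0.0854,"linear":[-0.308,0.122,0.02],"twist":63.5}]'
python3 -m handwheel '[{"gripper":0.0854,"linear":[0,0,0],"twist":0},{"gripper":0.0854,"linear":[0,0,0],"twist":0},{"gripper":0.0854,"linear":[0,0,0],"twist":0}]' >/dev/null
python3 - <<'E'
from h import *
s=snapshot("wrist"); save("w5",s["frame"],None,1.5)
st=state(); print(st["position"],st["eef_rot"])
w=np.radians(5.84);c,sn=np.cos(w),np.sin(w)
for y in(.12,-.12):
  for x in(-.012,.012): print(x,y,(px(s,[.5717+c*x-sn*y,-.2532+sn*x+c*y,.08])*1.5).round(1))
for n,q in dict(a=(.5628,-.1662),b=(.5676,-.2128),c=(.5738,-.274),d=(.580,-.3346)).items():
  for z in (.102,.15): print(n,z,(px(s,[*q,z])*1.5).round(1))
go(.5628,-.1662,.113,5.8)
E
```

```text
t: 11.73
position: [0.5622, -0.1638, 0.2343]
eef_rot: [179.9, -0.1, 7.0]
force: [0.6, -0.3, -0.1]
finger_gap: 0.0856
[ 0.5622863  -0.16000296  0.2337801 ] [ 1.79999578e+02 -4.61097009e-02  7.47705316e+00]
-0.012 0.12 [362.7 216.2]
0.012 0.12 [398.3 217.2]
-0.012 -0.12 [358.2 497.3]
0.012 -0.12 [386.4 497.9]
a 0.102 [379.3 272.7]
a 0.15 [379.6 299.5]
b 0.102 [377.4 337.8]
b 0.15 [377.4 374.6]
c 0.102 [375.1 414.2]
c 0.15 [374.7 460.8]
d 0.102 [373.1 481.1]
d 0.15 [372.4 534.9]
linear [-0.0003, 0.0062, 0.1208] twist 1.68
```

View pics/w5.png

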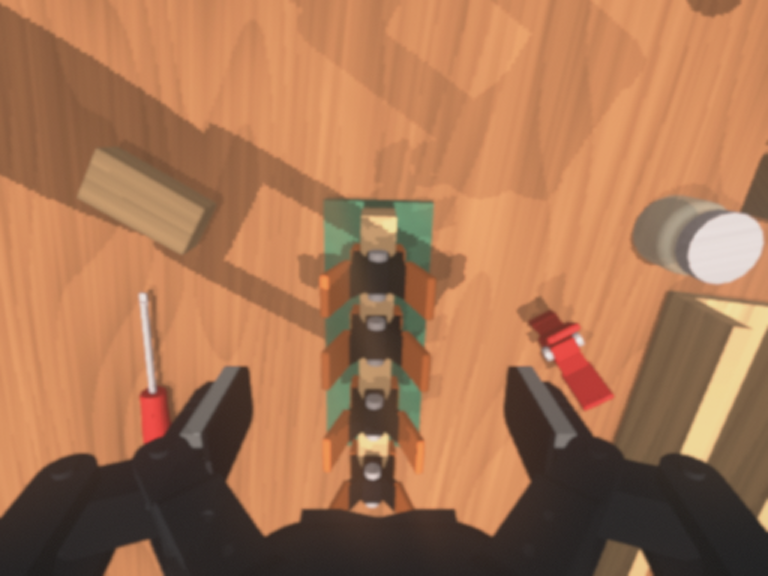

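Rail end and clips are where predicted to about 3 mm: pins give body centres at rows 276, 342, 419 and 488, i.e. 2–3 mm further to −y. The red look-alike is at (570,355), well clear. Descend on clip a and squeeze.

```bash
python3 -m handwheel '[{"gripper":0.0854,"linear":[0,0.008,0.02],"twist":1.7},{"gripper":0.0854,"linear":[0,0.008,0.05],"twist":1.7},{"gripper":0.0854,"linear":[0,0.008,0.08],"twist":1.7},{"gripper":0.0854,"linear":[0,0.008,0.105],"twist":1.7},{"gripper":0.0854,"linear":[0,0.008,0.118],"twist":1.7},{"gripper":0.0854,"linear":[0,0.008,0.121],"twist":1.7},{"gripper":0.0854,"linear":[0,0.008,0.121],"twist":1.7},{"gripper":0.03,"linear":[0,0.008,0.121],"twist":1.7},{"gripper":0.03,"linear":[0,0.008,0.121],"twist":1.7},{"gripper":0.03,"linear":[0,0.008,0.121],"twist":1.7}]' 40
python3 -m handwheel '[{"gripper":0.03,"linear":[0,0,0],"twist":0},{"gripper":0.03,"linear":[0,0,0],"twist":0},{"gripper":0.03,"linear":[0,0,0],"twist":0},{"gripper":0.03,"linear":[0,0,0],"twist":0},{"gripper":0.03,"linear":[0,0,0],"twist":0},{"gripper":0.03,"linear":[0,0,0],"twist":0},{"gripper":0.03,"linear":[0,0,0],"twist":0},{"gripper":0.03,"linear":[0,0,0],"twist":0}]'
```

```text
t: 12.87
position: [0.5664, -0.1701, 0.1175]
eef_rot: [179.7, -0.4, 5.7]
force: [-0.9, 0.1, 20.1]
finger_gap: 0.0518
t: 13.53
position: [0.5665, -0.1711, 0.1198]
eef_rot: [179.6, -0.5, 5.7]
force: [-6.2, -0.4, 23.4]
finger_gap: 0.0342
```

```bash
python3 -m handwheel '[{"gripper":0.03,"linear":[0,0,-0.01],"twist":0},{"gripper":0.03,"linear":[0,0,-0.03],"twist":0},{"gripper":0.03,"linear":[0,0,-0.06],"twist":0},{"gripper":0.03,"linear":[0,0,-0.10],"twist":0},{"gripper":0.03,"linear":[0,0,-0.137],"twist":0},{"gripper":0.03,"linear":[0,0,-0.137],"twist":0},{"gripper":0.03,"linear":[0,0,-0.137],"twist":0}]'
python3 - <<'E'
from h import *
s=snapshot("scene");save("s6",s["frame"],(110,100,330,250),3.5)
go(.5883,.3608,.25,1.9)
E
```

```text
t: 14.12
position: [0.5651, -0.1696, 0.2544]
eef_rot: [179.8, -0.4, 5.7]
force: [-0.1, -0.5, -2.0]
finger_gap: 0.0346
linear [0.0773, -0.5247, 0.0013] twist 3.83
```

View pics/s6.png

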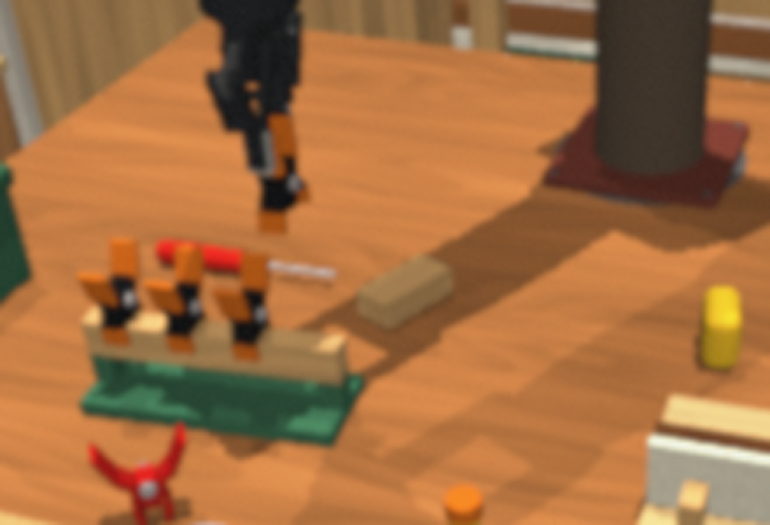

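The clip is held upright at (275,180) and three remain on the rail. Carry it over to the far end of the jig.

```bash
python3 -m handwheel '[{"gripper":0.03,"linear":[0.006,-0.04,0],"twist":0},{"gripper":0.03,"linear":[0.012,-0.08,0],"twist":0.5},{"gripper":0.03,"linear":[0.018,-0.12,0],"twist":1},{"gripper":0.03,"linear":[0.024,-0.16,0],"twist":2},{"gripper":0.03,"linear":[0.03,-0.2,0],"twist":3},{"gripper":0.03,"linear":[0.036,-0.24,0],"twist":3.8},{"gripper":0.03,"linear":[0.042,-0.28,0],"twist":3.8},{"gripper":0.03,"linear":[0.048,-0.32,0],"twist":3.8},{"gripper":0.03,"linear":[0.054,-0.36,0],"twist":3.8},{"gripper":0.03,"linear":[0.06,-0.40,0],"twist":3.8}]'
python3 -m handwheel '[{"gripper":0.03,"linear":[0.006,-0.04,0],"twist":0},{"gripper":0.03,"linear":[0.012,-0.08,0],"twist":0},{"gripper":0.03,"linear":[0.016,-0.11,0],"twist":0},{"gripper":0.03,"linear":[0.017,-0.125,0],"twist":0},{"gripper":0.03,"linear":[0.017,-0.125,0],"twist":0},{"gripper":0.03,"linear":[0.017,-0.125,0],"twist":0},{"gripper":0.03,"linear":[0.017,-0.125,0],"twist":0}]'
python3 - <<'E'
from h import *
s=snapshot("wrist"); save("w7",s["frame"],None,1.5)
st=state(); print(st["position"],st["eef_rot"])
w=np.radians(1.9);c,sn=np.cos(w),np.sin(w)
for y in(.12,-.12):
  for x in(-.02,.0,.01): print(x,y,(px(s,[.5963+c*x-sn*y,.271+sn*x+c*y,.08])*1.5).round(1))
p=st["position"]; print((px(s,[p[0],p[1],p[2]-.011])*1.5).round(1))
go(.5883,.3608,.12,1.9)
E
```

```text
t: 15.0
position: [0.5814, 0.237, 0.2471]
eef_rot: [180.0, 0.2, 1.9]
force: [0.4, 0.2, -1.1]
finger_gap: 0.0347
t: 15.58
position: [0.595, 0.3597, 0.2476]
eef_rot: [179.9, 0.1, 1.9]
force: [0.1, -0.9, -0.9]
finger_gap: 0.0348
[0.59530052 0.35938909 0.24817647] [1.79928064e+02 1.03400579e-01 1.86947277e+00]
-0.02 0.12 [348.9 206. ]
0.0 0.12 [377.4 206. ]
0.01 0.12 [391.7 206. ]
-0.02 -0.12 [354.7 480.1]
0.0 -0.12 [377.6 480.1]
0.01 -0.12 [389.  480.1]
[381.3 354.8]
linear [-0.007, -0.0016, 0.1282] twist -0.03
```

View pics/w7.png

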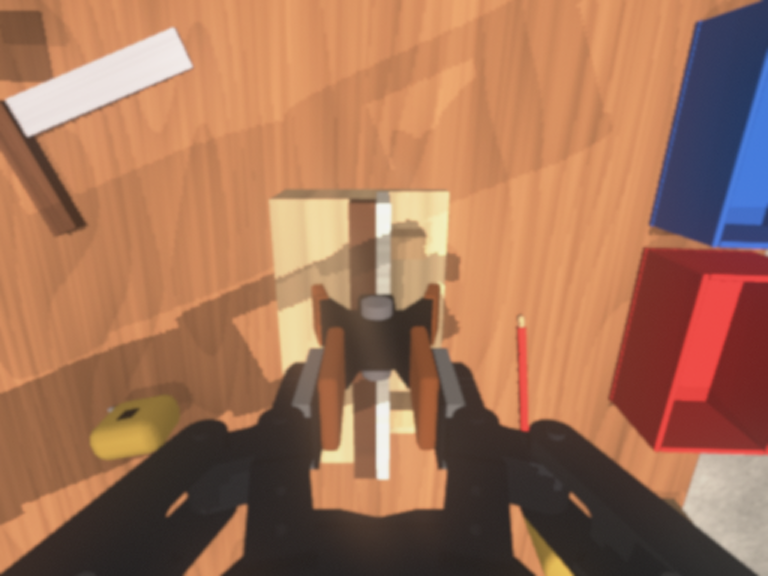

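Wrist view: the panel top is at columns 376–391 and the cleat at 349–376, flush with ends level, exactly as predicted. The clip's axis is at column 376, ≈5–6 mm too far +x. Shift, lower, and release while following down.

```bash
python3 -m handwheel '[{"gripper":0.03,"linear":[-0.006,0,0.0],"twist":0},{"gripper":0.03,"linear":[-0.006,0,0.02],"twist":0},{"gripper":0.03,"linear":[-0.006,0,0.05],"twist":0},{"gripper":0.03,"linear":[-0.006,0,0.08],"twist":0},{"gripper":0.03,"linear":[-0.006,0,0.10],"twist":0},{"gripper":0.03,"linear":[-0.006,0,0.115],"twist":0},{"gripper":0.03,"linear":[-0.006,0,0.123],"twist":0},{"gripper":0.03,"linear":[-0.006,0,0.128],"twist":0},{"gripper":0.03,"linear":[-0.006,0,0.130],"twist":0},{"gripper":0.03,"linear":[-0.006,0,0.130],"twist":0}]'
```

```text
t: 16.47
position: [0.5904, 0.3607, 0.1207]
eef_rot: [-180.0, -0.1, 1.9]
force: [-0.8, -0.8, -0.5]
finger_gap: 0.0344
```

```bash
python3 -m handwheel '[{"gripper":0.03,"linear":[0,0,0.003],"twist":0},{"gripper":0.03,"linear":[0,0,0.005],"twist":0},{"gripper":0.03,"linear":[0,0,0.005],"twist":0}]'
```

```text
t: 16.72
position: [0.5914, 0.3616, 0.1199]
eef_rot: [-179.9, -0.3, 1.9]
force: [-5.2, -2.4, 14.3]
finger_gap: 0.0343
```

```bash
python3 -m handwheel '[{"gripper":0.039,"linear":[0,0,0.001],"twist":0},{"gripper":0.043,"linear":[0,0,0.003],"twist":0},{"gripper":0.047,"linear":[0,0,0.005],"twist":0},{"gripper":0.051,"linear":[0,0,0.007],"twist":0},{"gripper":0.055,"linear":[0,0,0.009],"twist":0},{"gripper":0.059,"linear":[0,0,0.010],"twist":0},{"gripper":0.064,"linear":[0,0,0.010],"twist":0},{"gripper":0.07,"linear":[0,0,0.010],"twist":0},{"gripper":0.078,"linear":[0,0,0.010],"twist":0},{"gripper":0.0854,"linear":[0,0,0.010],"twist":0}]'
python3 -m handwheel '[{"gripper":0.0854,"linear":[0,0,0],"twist":0},{"gripper":0.0854,"linear":[0,0,0],"twist":0},{"gripper":0.0854,"linear":[0,0,-0.03],"twist":0},{"gripper":0.0854,"linear":[0,0,-0.06],"twist":0},{"gripper":0.0854,"linear":[0,0,-0.10],"twist":0},{"gripper":0.0854,"linear":[0,0,-0.14],"twist":0},{"gripper":0.0854,"linear":[0,0.03,-0.14],"twist":0},{"gripper":0.0854,"linear":[0,0.07,-0.14],"twist":0},{"gripper":0.0854,"linear":[0,0.11,-0.14],"twist":0},{"gripper":0.0854,"linear":[0,0.15,-0.14],"twist":0}]'
python3 - <<'E'
from h import *
s=snapshot("scene");save("s8",s["frame"],(270,170,410,275),5.5)
go(.568,-.2155,.25,5.8)
E
```

```text
t: 17.55
position: [0.5895, 0.3605, 0.1043]
eef_rot: [180.0, 0.0, 1.9]
force: [-0.2, 1.2, -0.3]
finger_gap: 0.0853
t: 18.38
position: [0.5943, 0.2095, 0.2446]
eef_rot: [180.0, -0.0, 2.0]
force: [1.2, -0.1, 0.5]
finger_gap: 0.0851
linear [-0.0398, 0.4164, -0.0056] twist -4.08
```

View pics/s8.png

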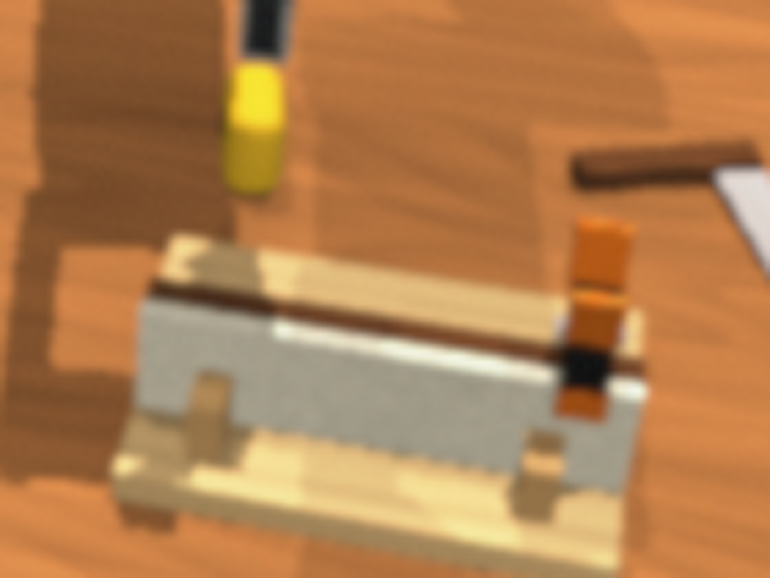

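First clip (585,350) straddles panel and cleat near the +y end, well seated. 13 pictures viewed; next is clip b.

```bash
python3 -m handwheel '[{"gripper":0.0854,"linear":[-0.004,0.04,0],"twist":-2},{"gripper":0.0854,"linear":[-0.008,0.08,0],"twist":-3.9},{"gripper":0.0854,"linear":[-0.012,0.12,0],"twist":-3.9},{"gripper":0.0854,"linear":[-0.016,0.16,0],"twist":-3.9},{"gripper":0.0854,"linear":[-0.02,0.2,0],"twist":-3.9},{"gripper":0.0854,"linear":[-0.024,0.24,0],"twist":-3.9},{"gripper":0.0854,"linear":[-0.028,0.28,0],"twist":-3.9},{"gripper":0.0854,"linear":[-0.032,0.32,0],"twist":-3.9},{"gripper":0.0854,"linear":[-0.036,0.36,0],"twist":-3.9},{"gripper":0.0854,"linear":[-0.04,0.395,0],"twist":-3.9}]'
python3 -m handwheel '[{"gripper":0.0854,"linear":[0,0.018,0.02],"twist":0},{"gripper":0.0854,"linear":[0,0.018,0.03],"twist":0},{"gripper":0.0854,"linear":[0,0.018,0.03],"twist":0},{"gripper":0.0854,"linear":[0,0.018,0.03],"twist":0},{"gripper":0.0854,"linear":[0,0.018,0.03],"twist":0}]'
python3 - <<'E'
from h import *
st=state(); print(st["position"],st["eef_rot"])
go(.5675,-.2145,.116,5.8)
E
```

```text
t: 19.27
position: [0.5675, -0.1879, 0.2445]
eef_rot: [180.0, -0.0, 5.8]
force: [-0.3, 0.6, 0.1]
finger_gap: 0.0852
t: 19.68
position: [0.5701, -0.2022, 0.2149]
eef_rot: [-180.0, -0.0, 5.9]
force: [-0.4, -0.5, 0.9]
finger_gap: 0.0854
[ 0.57014684 -0.20216444  0.21485786] [-1.79988178e+02 -2.05351165e-02  5.90343582e+00]
linear [-0.0039, 0.012, 0.0989] twist 0.1
```

```bash
python3 -m handwheel '[{"gripper":0.0854,"linear":[-0.003,0.012,0.01],"twist":0},{"gripper":0.0854,"linear":[-0.003,0.012,0.04],"twist":0},{"gripper":0.0854,"linear":[-0.003,0.012,0.07],"twist":0},{"gripper":0.0854,"linear":[-0.003,0.012,0.09],"twist":0},{"gripper":0.0854,"linear":[-0.003,0.012,0.098],"twist":0},{"gripper":0.0854,"linear":[-0.003,0.012,0.098],"twist":0},{"gripper":0.03,"linear":[-0.003,0.012,0.098],"twist":0},{"gripper":0.03,"linear":[-0.003,0.012,0.098],"twist":0},{"gripper":0.03,"linear":[-0.003,0.012,0.098],"twist":0},{"gripper":0.03,"linear":[-0.003,0.012,0.098],"twist":0}]'
python3 -m handwheel '[{"gripper":0.03,"linear":[0,0,0],"twist":0},{"gripper":0.03,"linear":[0,0,0],"twist":0},{"gripper":0.03,"linear":[0,0,0],"twist":0},{"gripper":0.03,"linear":[0,0,0],"twist":0},{"gripper":0.03,"linear":[0,0,0],"twist":0},{"gripper":0.03,"linear":[0,0,0],"twist":0}]'
```

```text
t: 20.52
position: [0.5723, -0.218, 0.1238]
eef_rot: [179.6, -0.5, 5.9]
force: [-14.1, -0.1, 37.9]
finger_gap: 0.0389
t: 21.02
position: [0.5721, -0.2184, 0.1244]
eef_rot: [179.6, -0.5, 5.8]
force: [-4.1, 0.4, 21.4]
finger_gap: 0.0345
```

```bash
python3 -m handwheel '[{"gripper":0.03,"linear":[0,0,-0.01],"twist":0},{"gripper":0.03,"linear":[0,0,-0.03],"twist":0},{"gripper":0.03,"linear":[0,0,-0.06],"twist":0},{"gripper":0.03,"linear":[0,0,-0.10],"twist":0},{"gripper":0.03,"linear":[0,0,-0.132],"twist":0},{"gripper":0.03,"linear":[0,0,-0.132],"twist":0}]'
python3 -c "
from h import *
go(.592,.2995,.25,1.9)"
```

```text
t: 21.52
position: [0.5721, -0.2177, 0.2595]
eef_rot: [179.5, -0.8, 5.8]
force: [0.5, -0.8, -0.4]
finger_gap: 0.0348
linear [0.0725, -0.5124, 0.0095] twist 3.95
```

```bash
python3 -m handwheel '[{"gripper":0.03,"linear":[0.006,-0.04,0],"twist":0},{"gripper":0.03,"linear":[0.012,-0.08,0],"twist":0.5},{"gripper":0.03,"linear":[0.018,-0.12,0],"twist":1},{"gripper":0.03,"linear":[0.024,-0.16,0],"twist":2},{"gripper":0.03,"linear":[0.03,-0.2,0],"twist":3},{"gripper":0.03,"linear":[0.036,-0.24,0],"twist":3.9},{"gripper":0.03,"linear":[0.042,-0.28,0],"twist":3.9},{"gripper":0.03,"linear":[0.048,-0.32,0],"twist":3.9},{"gripper":0.03,"linear":[0.054,-0.36,0],"twist":3.9},{"gripper":0.03,"linear":[0.06,-0.40,0],"twist":3.9}]'
python3 -m handwheel '[{"gripper":0.03,"linear":[0.004,-0.04,0],"twist":0},{"gripper":0.03,"linear":[0.008,-0.08,0],"twist":0},{"gripper":0.03,"linear":[0.008,-0.105,0],"twist":0},{"gripper":0.03,"linear":[0.008,-0.110,0],"twist":0},{"gripper":0.03,"linear":[0.008,-0.110,0],"twist":0},{"gripper":0.03,"linear":[0.008,-0.110,0],"twist":0},{"gripper":0.03,"linear":[0.008,-0.110,0],"twist":0}]'
python3 - <<'E'
from h import *
st=state(); print(st["position"],st["eef_rot"])
s=snapshot("wrist"); save("w9",s["frame"],None,1.5)
g=s["frame"][:,:,:].astype(int)
# bright grey pin columns: mean col of low-saturation mid-grey between black
w=np.radians(1.9);c,sn=np.cos(w),np.sin(w)
for x in(-.02,0,.01): print((px(s,[.5963+c*x-sn*.03,.271+sn*x+c*.03,.08])*1.5).round(1))
p=st["position"]; print((px(s,[p[0],p[1],p[2]-.022])*1.5).round(1))
go(.592,.2995,.1244,1.9)
E
```

```text
t: 22.35
position: [0.5873, 0.1906, 0.25]
eef_rot: [-180.0, -0.2, 1.9]
force: [0.8, 0.5, -0.9]
finger_gap: 0.0347
t: 22.93
position: [0.5917, 0.2973, 0.2489]
eef_rot: [180.0, -0.0, 1.9]
force: [-0.2, 0.4, -0.8]
finger_gap: 0.0345
[0.59171956 0.29733759 0.24885861] [ 1.79976852e+02 -3.72846116e-02  1.86493855e+00]
[356.4 244.4]
[384.  244.4]
[397.9 244.3]
[380.2 340.5]
linear [0.0003, -0.0024, 0.1244] twist -0.07
```

View pics/w9.png

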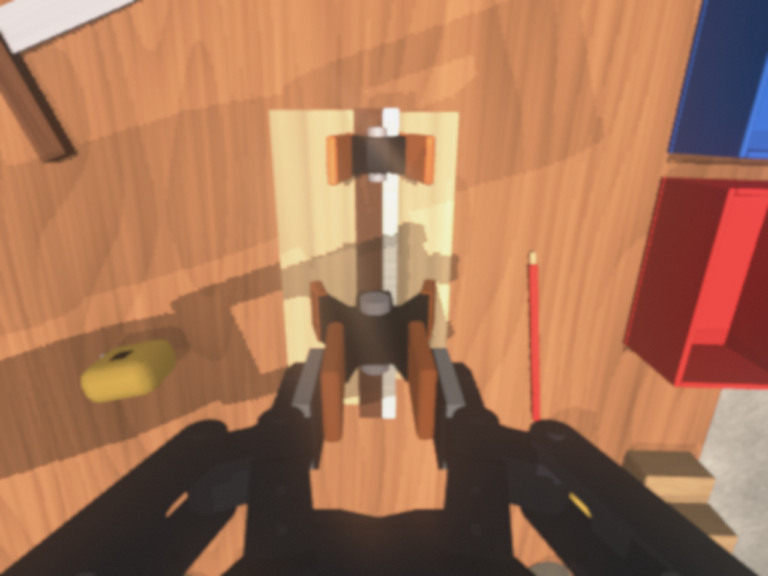

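First clip sits over both parts at (377,155); the held clip's axis (375) lines up with the stack's centre (377). Cleat and panel ends are level (417). Lower and release.

```bash
python3 -m handwheel '[{"gripper":0.03,"linear":[0,-0.002,0.02],"twist":0},{"gripper":0.03,"linear":[0,-0.002,0.05],"twist":0},{"gripper":0.03,"linear":[0,-0.002,0.08],"twist":0},{"gripper":0.03,"linear":[0,-0.002,0.10],"twist":0},{"gripper":0.03,"linear":[0,-0.002,0.115],"twist":0},{"gripper":0.03,"linear":[0,-0.002,0.122],"twist":0},{"gripper":0.03,"linear":[0,-0.002,0.127],"twist":0},{"gripper":0.03,"linear":[0,-0.002,0.130],"twist":0},{"gripper":0.03,"linear":[0,-0.002,0.131],"twist":0},{"gripper":0.03,"linear":[0,-0.002,0.131],"twist":0}]'
```

```text
t: 23.82
position: [0.5942, 0.3003, 0.1241]
eef_rot: [-179.9, -0.4, 1.9]
force: [-6.9, -2.3, 20.9]
finger_gap: 0.0347
```

Seated (20 N at z = 0.124, as expected). Release, following down.

```bash
python3 -m handwheel '[{"gripper":0.039,"linear":[0,0,0.001],"twist":0},{"gripper":0.043,"linear":[0,0,0.003],"twist":0},{"gripper":0.047,"linear":[0,0,0.005],"twist":0},{"gripper":0.051,"linear":[0,0,0.007],"twist":0},{"gripper":0.055,"linear":[0,0,0.009],"twist":0},{"gripper":0.059,"linear":[0,0,0.010],"twist":0},{"gripper":0.064,"linear":[0,0,0.010],"twist":0},{"gripper":0.07,"linear":[0,0,0.010],"twist":0},{"gripper":0.078,"linear":[0,0,0.010],"twist":0},{"gripper":0.0854,"linear":[0,0,0.010],"twist":0}]'
python3 -m handwheel '[{"gripper":0.0854,"linear":[0,0,0],"twist":0},{"gripper":0.0854,"linear":[0,0,0],"twist":0},{"gripper":0.0854,"linear":[0,0,-0.03],"twist":0},{"gripper":0.0854,"linear":[0,0,-0.06],"twist":0},{"gripper":0.0854,"linear":[0,0,-0.10],"twist":0},{"gripper":0.0854,"linear":[0,0,-0.14],"twist":0},{"gripper":0.0854,"linear":[0,0.03,-0.14],"twist":0},{"gripper":0.0854,"linear":[0,0.07,-0.14],"twist":0},{"gripper":0.0854,"linear":[0,0.11,-0.14],"twist":0},{"gripper":0.0854,"linear":[0,0.15,-0.14],"twist":0}]'
python3 - <<'E'
from h import *
s=snapshot("scene");save("s10",s["frame"],(270,170,410,275),5.5)
go(.5735,-.276,.25,5.8)
E
```

```text
t: 24.65
position: [0.5913, 0.3003, 0.1073]
eef_rot: [180.0, 0.0, 1.9]
force: [-0.2, 0.5, -0.1]
finger_gap: 0.0855
t: 25.48
position: [0.5961, 0.1496, 0.2477]
eef_rot: [180.0, -0.0, 2.0]
force: [0.6, -0.4, 0.4]
finger_gap: 0.0852
linear [-0.036, 0.4171, -0.0025] twist -4.07
```

```bash
python3 -m handwheel '[{"gripper":0.0854,"linear":[-0.004,0.04,0],"twist":-2},{"gripper":0.0854,"linear":[-0.008,0.08,0],"twist":-3.9},{"gripper":0.0854,"linear":[-0.012,0.12,0],"twist":-3.9},{"gripper":0.0854,"linear":[-0.016,0.16,0],"twist":-3.9},{"gripper":0.0854,"linear":[-0.02,0.2,0],"twist":-3.9},{"gripper":0.0854,"linear":[-0.024,0.24,0],"twist":-3.9},{"gripper":0.0854,"linear":[-0.028,0.28,0],"twist":-3.9},{"gripper":0.0854,"linear":[-0.032,0.32,0],"twist":-3.9},{"gripper":0.0854,"linear":[-0.036,0.36,0],"twist":-3.9},{"gripper":0.0854,"linear":[-0.036,0.395,0],"twist":-3.9}]'
python3 -m handwheel '[{"gripper":0.0854,"linear":[0,0.02,0.02],"twist":0},{"gripper":0.0854,"linear":[0,0.02,0.03],"twist":0},{"gripper":0.0854,"linear":[0,0.02,0.03],"twist":0},{"gripper":0.0854,"linear":[0,0.02,0.03],"twist":0},{"gripper":0.0854,"linear":[0,0.02,0.03],"twist":0}]'
python3 - <<'E'
from h import *
st=state(); print(st["position"],st["eef_rot"])
go(.5735,-.275,.116,5.8)
E
```

```text
t: 26.37
position: [0.5729, -0.2477, 0.2474]
eef_rot: [180.0, 0.0, 5.8]
force: [0.7, 0.0, 0.2]
finger_gap: 0.0858
t: 26.78
position: [0.5761, -0.2638, 0.2179]
eef_rot: [-180.0, -0.0, 5.9]
force: [0.2, -1.0, -0.4]
finger_gap: 0.0854
[ 0.57612505 -0.26381933  0.21787523] [-1.79988284e+02 -1.99000722e-02  5.91190491e+00]
linear [-0.0038, 0.0109, 0.1019] twist 0.11
```

```bash
python3 -m handwheel '[{"gripper":0.0854,"linear":[-0.0035,0.011,0.01],"twist":0},{"gripper":0.0854,"linear":[-0.0035,0.011,0.04],"twist":0},{"gripper":0.0854,"linear":[-0.0035,0.011,0.07],"twist":0},{"gripper":0.0854,"linear":[-0.0035,0.011,0.09],"twist":0},{"gripper":0.0854,"linear":[-0.0035,0.011,0.102],"twist":0},{"gripper":0.0854,"linear":[-0.0035,0.011,0.103],"twist":0},{"gripper":0.03,"linear":[-0.0035,0.011,0.103],"twist":0},{"gripper":0.03,"linear":[-0.0035,0.011,0.103],"twist":0},{"gripper":0.03,"linear":[-0.0035,0.011,0.103],"twist":0},{"gripper":0.03,"linear":[-0.0035,0.011,0.103],"twist":0}]'
python3 -m handwheel '[{"gripper":0.03,"linear":[0,0,0],"twist":0},{"gripper":0.03,"linear":[0,0,0],"twist":0},{"gripper":0.03,"linear":[0,0,0],"twist":0},{"gripper":0.03,"linear":[0,0,0],"twist":0},{"gripper":0.03,"linear":[0,0,0],"twist":0},{"gripper":0.03,"linear":[0,0,0],"twist":0}]'
python3 -m handwheel '[{"gripper":0.03,"linear":[0,0,-0.01],"twist":0},{"gripper":0.03,"linear":[0,0,-0.03],"twist":0},{"gripper":0.03,"linear":[0,0,-0.06],"twist":0},{"gripper":0.03,"linear":[0,0,-0.10],"twist":0},{"gripper":0.03,"linear":[0,0,-0.132],"twist":0},{"gripper":0.03,"linear":[0,0,-0.132],"twist":0}]'
python3 -c "
from h import *
go(.594,.2405,.25,1.9)"
```

```text
t: 27.62
position: [0.5775, -0.2791, 0.122]
eef_rot: [179.6, -0.5, 5.9]
force: [-13.3, 1.3, 36.1]
finger_gap: 0.0385
t: 28.12
position: [0.5771, -0.2797, 0.1229]
eef_rot: [179.5, -0.5, 5.8]
force: [-4.5, 0.2, 21.5]
finger_gap: 0.0344
t: 28.62
position: [0.5773, -0.2788, 0.2579]
eef_rot: [179.4, -0.8, 5.9]
force: [0.5, -0.7, 0.2]
finger_gap: 0.0343
linear [0.0696, -0.5149, 0.0079] twist 3.95
```

```bash
python3 -m handwheel '[{"gripper":0.03,"linear":[0.006,-0.04,0],"twist":0},{"gripper":0.03,"linear":[0.012,-0.08,0],"twist":0.5},{"gripper":0.03,"linear":[0.018,-0.12,0],"twist":1},{"gripper":0.03,"linear":[0.024,-0.16,0],"twist":2},{"gripper":0.03,"linear":[0.03,-0.2,0],"twist":3},{"gripper":0.03,"linear":[0.036,-0.24,0],"twist":3.9},{"gripper":0.03,"linear":[0.042,-0.28,0],"twist":3.9},{"gripper":0.03,"linear":[0.048,-0.32,0],"twist":3.9},{"gripper":0.03,"linear":[0.054,-0.36,0],"twist":3.9},{"gripper":0.03,"linear":[0.06,-0.40,0],"twist":3.9}]'
python3 -m handwheel '[{"gripper":0.03,"linear":[0.004,-0.04,0],"twist":0},{"gripper":0.03,"linear":[0.006,-0.08,0],"twist":0},{"gripper":0.03,"linear":[0.006,-0.105,0],"twist":0},{"gripper":0.03,"linear":[0.006,-0.113,0],"twist":0},{"gripper":0.03,"linear":[0.006,-0.113,0],"twist":0},{"gripper":0.03,"linear":[0.006,-0.113,0],"twist":0},{"gripper":0.03,"linear":[0.006,-0.113,0],"twist":0}]'
python3 - <<'E'
from h import *
st=state(); print(st["position"],st["eef_rot"])
go(.594,.2405,.1229,1.9)
E
```

```text
t: 29.45
position: [0.5927, 0.1297, 0.2482]
eef_rot: [-180.0, -0.2, 1.9]
force: [1.6, -0.4, -1.3]
finger_gap: 0.0344
t: 30.03
position: [0.595, 0.2393, 0.2469]
eef_rot: [180.0, -0.0, 1.9]
force: [1.2, 0.2, -0.9]
finger_gap: 0.0349
[0.59499301 0.23931247 0.24687738] [ 1.79969919e+02 -4.52950839e-02  1.86439540e+00]
linear [-0.001, -0.0012, 0.124] twist -0.04
```

```bash
python3 -m handwheel '[{"gripper":0.03,"linear":[-0.001,-0.001,0.02],"twist":0},{"gripper":0.03,"linear":[-0.001,-0.001,0.05],"twist":0},{"gripper":0.03,"linear":[-0.001,-0.001,0.08],"twist":0},{"gripper":0.03,"linear":[-0.001,-0.001,0.10],"twist":0},{"gripper":0.03,"linear":[-0.001,-0.001,0.115],"twist":0},{"gripper":0.03,"linear":[-0.001,-0.001,0.122],"twist":0},{"gripper":0.03,"linear":[-0.001,-0.001,0.127],"twist":0},{"gripper":0.03,"linear":[-0.001,-0.001,0.130],"twist":0},{"gripper":0.03,"linear":[-0.001,-0.001,0.131],"twist":0},{"gripper":0.03,"linear":[-0.001,-0.001,0.131],"twist":0}]'
```

```text
t: 30.87
position: [0.5969, 0.2407, 0.1225]
eef_rot: [-179.9, -0.4, 1.8]
force: [-7.9, -2.2, 24.3]
finger_gap: 0.0346
```

Seated. Release and go towards the last clip.

```bash
python3 -m handwheel '[{"gripper":0.039,"linear":[0,0,0.001],"twist":0},{"gripper":0.043,"linear":[0,0,0.003],"twist":0},{"gripper":0.047,"linear":[0,0,0.005],"twist":0},{"gripper":0.051,"linear":[0,0,0.007],"twist":0},{"gripper":0.055,"linear":[0,0,0.009],"twist":0},{"gripper":0.059,"linear":[0,0,0.010],"twist":0},{"gripper":0.064,"linear":[0,0,0.010],"twist":0},{"gripper":0.07,"linear":[0,0,0.010],"twist":0},{"gripper":0.078,"linear":[0,0,0.010],"twist":0},{"gripper":0.0854,"linear":[0,0,0.010],"twist":0}]'
python3 -m handwheel '[{"gripper":0.0854,"linear":[0,0,0],"twist":0},{"gripper":0.0854,"linear":[0,0,0],"twist":0},{"gripper":0.0854,"linear":[0,0,-0.03],"twist":0},{"gripper":0.0854,"linear":[0,0,-0.06],"twist":0},{"gripper":0.0854,"linear":[0,0,-0.10],"twist":0},{"gripper":0.0854,"linear":[0,0,-0.14],"twist":0},{"gripper":0.0854,"linear":[0,0.03,-0.14],"twist":0},{"gripper":0.0854,"linear":[0,0.07,-0.14],"twist":0},{"gripper":0.0854,"linear":[0,0.11,-0.14],"twist":0},{"gripper":0.0854,"linear":[0,0.15,-0.14],"twist":0}]'
python3 -m handwheel '[{"gripper":0.0854,"linear":[-0.004,0.04,0],"twist":-2},{"gripper":0.0854,"linear":[-0.008,0.08,0],"twist":-3.9},{"gripper":0.0854,"linear":[-0.012,0.12,0],"twist":-3.9},{"gripper":0.0854,"linear":[-0.016,0.16,0],"twist":-3.9},{"gripper":0.0854,"linear":[-0.02,0.2,0],"twist":-3.9},{"gripper":0.0854,"linear":[-0.024,0.24,0],"twist":-3.9},{"gripper":0.0854,"linear":[-0.028,0.28,0],"twist":-3.9},{"gripper":0.0854,"linear":[-0.032,0.32,0],"twist":-3.9},{"gripper":0.0854,"linear":[-0.034,0.36,0],"twist":-3.9},{"gripper":0.0854,"linear":[-0.034,0.395,0],"twist":-3.9}]'
python3 -m handwheel '[{"gripper":0.0854,"linear":[0,0.02,0.02],"twist":0},{"gripper":0.0854,"linear":[0,0.02,0.03],"twist":0},{"gripper":0.0854,"linear":[0,0.02,0.03],"twist":0},{"gripper":0.0854,"linear":[0,0.02,0.03],"twist":0},{"gripper":0.0854,"linear":[0,0.02,0.03],"twist":0}]'
python3 - <<'E'
from h import *
st=state(); print(st["position"],st["eef_rot"])
go(.58,-.336,.116,5.8)
E
```

```text
t: 31.7
position: [0.5936, 0.2413, 0.1053]
eef_rot: [180.0, 0.0, 1.9]
force: [0.1, -0.1, -0.7]
finger_gap: 0.0851
t: 32.53
position: [0.5984, 0.0907, 0.2457]
eef_rot: [180.0, -0.0, 2.0]
force: [0.6, 0.4, 0.2]
finger_gap: 0.0858
t: 33.37
position: [0.5771, -0.3068, 0.2453]
eef_rot: [180.0, 0.0, 5.8]
force: [0.3, 0.1, -1.0]
finger_gap: 0.0854
t: 33.78
position: [0.5804, -0.3228, 0.2159]
eef_rot: [-180.0, -0.0, 5.9]
force: [-0.0, 1.1, 0.2]
finger_gap: 0.0854
[ 0.58035606 -0.32276999  0.21590785] [-1.79989873e+02 -1.64776827e-02  5.90972515e+00]
linear [-0.0017, 0.0131, 0.0999] twist 0.11
```

```bash
python3 -m handwheel '[{"gripper":0.0854,"linear":[-0.002,0.013,0.01],"twist":0},{"gripper":0.0854,"linear":[-0.002,0.013,0.04],"twist":0},{"gripper":0.0854,"linear":[-0.002,0.013,0.07],"twist":0},{"gripper":0.0854,"linear":[-0.002,0.013,0.09],"twist":0},{"gripper":0.0854,"linear":[-0.002,0.013,0.100],"twist":0},{"gripper":0.0854,"linear":[-0.002,0.013,0.101],"twist":0},{"gripper":0.03,"linear":[-0.002,0.013,0.101],"twist":0},{"gripper":0.03,"linear":[-0.002,0.013,0.101],"twist":0},{"gripper":0.03,"linear":[-0.002,0.013,0.101],"twist":0},{"gripper":0.03,"linear":[-0.002,0.013,0.101],"twist":0}]'
python3 -m handwheel '[{"gripper":0.03,"linear":[0,0,0],"twist":0},{"gripper":0.03,"linear":[0,0,0],"twist":0},{"gripper":0.03,"linear":[0,0,0],"twist":0},{"gripper":0.03,"linear":[0,0,0],"twist":0},{"gripper":0.03,"linear":[0,0,0],"twist":0},{"gripper":0.03,"linear":[0,0,0],"twist":0}]'
python3 -m handwheel '[{"gripper":0.03,"linear":[0,0,-0.01],"twist":0},{"gripper":0.03,"linear":[0,0,-0.03],"twist":0},{"gripper":0.03,"linear":[0,0,-0.06],"twist":0},{"gripper":0.03,"linear":[0,0,-0.10],"twist":0},{"gripper":0.03,"linear":[0,0,-0.132],"twist":0},{"gripper":0.03,"linear":[0,0,-0.132],"twist":0}]'
python3 -c "
from h import *
go(.596,.1805,.25,1.9)"
```

```text
t: 34.62
position: [0.5834, -0.3401, 0.1225]
eef_rot: [179.5, -0.5, 5.9]
force: [-7.9, 0.9, 29.1]
finger_gap: 0.0388
t: 35.12
position: [0.5829, -0.3407, 0.1232]
eef_rot: [179.5, -0.5, 5.8]
force: [-4.3, 1.4, 20.0]
finger_gap: 0.0348
t: 35.62
position: [0.583, -0.3398, 0.2584]
eef_rot: [179.3, -0.7, 5.9]
force: [1.4, -0.5, 1.6]
finger_gap: 0.0347
linear [0.066, -0.5163, 0.0084] twist 3.95
```

```bash
python3 -m handwheel '[{"gripper":0.03,"linear":[0.006,-0.04,0],"twist":0},{"gripper":0.03,"linear":[0.012,-0.08,0],"twist":0.5},{"gripper":0.03,"linear":[0.018,-0.12,0],"twist":1},{"gripper":0.03,"linear":[0.024,-0.16,0],"twist":2},{"gripper":0.03,"linear":[0.03,-0.2,0],"twist":3},{"gripper":0.03,"linear":[0.036,-0.24,0],"twist":3.9},{"gripper":0.03,"linear":[0.042,-0.28,0],"twist":3.9},{"gripper":0.03,"linear":[0.048,-0.32,0],"twist":3.9},{"gripper":0.03,"linear":[0.054,-0.36,0],"twist":3.9},{"gripper":0.03,"linear":[0.06,-0.40,0],"twist":3.9}]'
python3 -m handwheel '[{"gripper":0.03,"linear":[0.002,-0.04,0],"twist":0},{"gripper":0.03,"linear":[0.002,-0.08,0],"twist":0},{"gripper":0.03,"linear":[0.002,-0.105,0],"twist":0},{"gripper":0.03,"linear":[0.002,-0.115,0],"twist":0},{"gripper":0.03,"linear":[0.002,-0.115,0],"twist":0},{"gripper":0.03,"linear":[0.002,-0.115,0],"twist":0},{"gripper":0.03,"linear":[0.002,-0.115,0],"twist":0}]'
python3 - <<'E'
from h import *
st=state(); print(st["position"],st["eef_rot"])
go(.596,.1805,.1232,1.9)
E
```

```text
t: 36.45
position: [0.5987, 0.0688, 0.2482]
eef_rot: [180.0, -0.2, 1.9]
force: [1.0, -0.3, -1.5]
finger_gap: 0.0344
t: 37.03
position: [0.5969, 0.1804, 0.2468]
eef_rot: [180.0, -0.0, 1.9]
force: [-0.4, 0.2, -1.0]
finger_gap: 0.0343
[0.59686352 0.18036216 0.24681183] [ 1.79960484e+02 -4.27851333e-02  1.86703934e+00]
linear [-0.0009, -0.0002, 0.1236] twist -0.03
```

```bash
python3 -m handwheel '[{"gripper":0.03,"linear":[-0.001,0,0.02],"twist":0},{"gripper":0.03,"linear":[-0.001,0,0.05],"twist":0},{"gripper":0.03,"linear":[-0.001,0,0.08],"twist":0},{"gripper":0.03,"linear":[-0.001,0,0.10],"twist":0},{"gripper":0.03,"linear":[-0.001,0,0.115],"twist":0},{"gripper":0.03,"linear":[-0.001,0,0.122],"twist":0},{"gripper":0.03,"linear":[-0.001,0,0.127],"twist":0},{"gripper":0.03,"linear":[-0.001,0,0.130],"twist":0},{"gripper":0.03,"linear":[-0.001,0,0.131],"twist":0},{"gripper":0.03,"linear":[-0.001,0,0.131],"twist":0}]'
```

```text
t: 37.87
position: [0.5994, 0.1805, 0.1229]
eef_rot: [-180.0, -0.5, 1.8]
force: [-7.1, -2.1, 26.7]
finger_gap: 0.0343
```

```bash
python3 -m handwheel '[{"gripper":0.039,"linear":[0,0,0.001],"twist":0},{"gripper":0.043,"linear":[0,0,0.003],"twist":0},{"gripper":0.047,"linear":[0,0,0.005],"twist":0},{"gripper":0.051,"linear":[0,0,0.007],"twist":0},{"gripper":0.055,"linear":[0,0,0.009],"twist":0},{"gripper":0.059,"linear":[0,0,0.010],"twist":0},{"gripper":0.064,"linear":[0,0,0.010],"twist":0},{"gripper":0.07,"linear":[0,0,0.010],"twist":0},{"gripper":0.078,"linear":[0,0,0.010],"twist":0},{"gripper":0.0854,"linear":[0,0,0.010],"twist":0}]'
python3 -m handwheel '[{"gripper":0.0854,"linear":[0,0,0],"twist":0},{"gripper":0.0854,"linear":[0,0,0],"twist":0},{"gripper":0.0854,"linear":[0,0,-0.03],"twist":0},{"gripper":0.0854,"linear":[0,0,-0.06],"twist":0},{"gripper":0.0854,"linear":[0,0,-0.10],"twist":0},{"gripper":0.0854,"linear":[0,0,-0.14],"twist":0},{"gripper":0.0854,"linear":[0,0.03,-0.14],"twist":0},{"gripper":0.0854,"linear":[-0.04,0.07,-0.14],"twist":0},{"gripper":0.0854,"linear":[-0.08,0.11,-0.14],"twist":0},{"gripper":0.0854,"linear":[-0.12,0.15,-0.14],"twist":0}]'
python3 -m handwheel '[{"gripper":0.0854,"linear":[-0.04,0.04,0],"twist":0},{"gripper":0.0854,"linear":[-0.06,0.08,0],"twist":0},{"gripper":0.0854,"linear":[-0.06,0.12,0],"twist":0},{"gripper":0.0854,"linear":[-0.06,0.15,0],"twist":0},{"gripper":0.0854,"linear":[-0.06,0.15,0],"twist":0}]'
python3 - <<'E'
from h import *
s=snapshot("scene"); a=cv2.resize(s["frame"][165:275,270:400],None,fx=5.4,fy=5.4,interpolation=cv2.INTER_CUBIC)
cv2.imwrite("pics/s11.png",a)
# expected tip positions at jaw bottom (z=.102-.038=.064) & origin, +x face
w=np.radians(1.9);c,sn=np.cos(w),np.sin(w)
f=lambda x,y,z:((px(s,[.5963+c*x-sn*y,.271+sn*x+c*y,z])-[270,165]+.5)*5.4).round(0)
for y in(.09,.03,-.03,-.09): print(y,"jaw bottom",f(.014,y,.064),"handle top",f(.025,y,.150))
t=snapshot("top"); save("t11",t["frame"],(130,160,400,240),2.9)
E
```

```text
t: 38.7
position: [0.5954, 0.1813, 0.1052]
eef_rot: [180.0, 0.0, 1.9]
force: [-0.1, -0.6, -0.1]
finger_gap: 0.0854
t: 39.53
position: [0.51, 0.0596, 0.2451]
eef_rot: [180.0, 0.0, 2.0]
force: [0.2, -1.1, 0.1]
finger_gap: 0.0853
t: 39.95
position: [0.4555, -0.0974, 0.2459]
eef_rot: [179.8, -0.1, 1.6]
force: [-0.4, 0.7, 0.2]
finger_gap: 0.0854
0.09 jaw bottom [555. 437.] handle top [581. 312.]
0.03 jaw bottom [429. 414.] handle top [447. 290.]
-0.03 jaw bottom [306. 393.] handle top [316. 269.]
-0.09 jaw bottom [186. 372.] handle top [190. 249.]
```

View pics/s11.png

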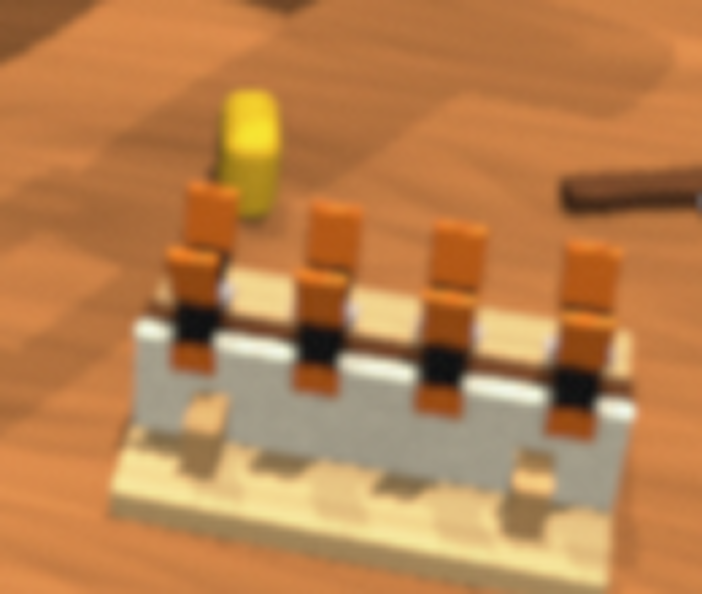

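View pics/t11.png

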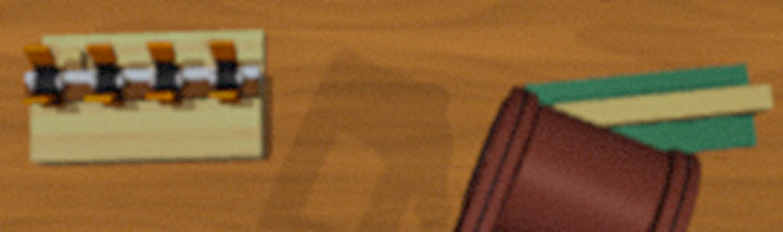

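Jaw bottoms at rows 437, 412, 393 and 370 match the fully seated prediction (437, 414, 393, 372). All four clips are on, spread end to end, the cleat is flush and the visible rail is empty.

```bash
python3 -c "
from h import *
print(sign_off(), state()['t'])"
```

```text
the job is handed in; nothing more can be done
the job is handed in; nothing more can be done
```

The job is done and handed in at about 40 s of robot time. The cleat is on the ledge against the panel, and all four clamps from the rail are clipped over panel and cleat.

- **Cleat:** I set it down with a gap, then pushed it against the panel with both fingers until it stalled at about 15 N. Later pictures showed it flush, with its ends level with the panel's to about 1 mm. I saw no sign that it had been knocked aside.
- **Clamps:** They sit at about +93, +30, -30 and -90 mm along the panel. Each was pressed down until it touched, with 14 to 27 N on the wrist, then released while following down.
- **Last checks:** The bottoms of all four jaws appeared within 2 enlarged picture rows (about half a camera pixel) of where a fully seated clamp should show.
- **Other things on the bench:** I did not touch the red look-alike or the other objects, though I did not check each one in a last picture. The arm hid part of the rail in the last top view, but all four clamps can be seen on the panel.

No check failed. The pictures and the arm's own readings disagreed by 2 to 5 mm at times, which was within what the grip and the fit allowed.

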